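# Level the model-train display stand with its two foot screws

### The arm

A 6-joint arm with a two-finger parallel gripper is mounted at the origin on the work surface. World frame = base frame: x ahead of the robot, y to its left, z up, the work surface at z = 0. Lengths are in m, angles in rad, forces in N, time in s.
With the tool pointing down it reaches from about 0.275 to 0.85 m from the base axis. Payload 5.2 kg.
Tool frame: the origin (TCP) lies at the very end of the fingers, on their centre line; the grasp point (between the pads) lies 19 mm behind it (grasp_offset is the distance from the TCP to the grasp point, in m); z points along the fingers, x is the direction in which the jaws open and shut, and the axes are right-handed (so a half turn about z gives the same grasp; the last joint's range is limited). The gripper opens to 85 mm and grips with 20 to 120 N. Pads are 22 mm wide; open, the fingers measure 114 mm over their backs; the gripper's body (76 mm by 85 mm) begins 54 mm behind the grasp point. The pads swing forward as they close: fully open they stand 13 mm farther back than shut.
Start: joints at [1.055, 0.259, 1.535, -0, 1.348, -0.203], TCP at [0.169, 0.523, 0.231] pointing down, gripper open.
Joint ranges: [-3.14, 3.14], [-0.91, 2.08], [0.19, 2.58], [-1.22, 4.36], [0.22, 2.71], [-3.12, 3.12]. Speed limits (rad/s): [2.57, 2.57, 3.14, 3.14, 3.14, 3.14].

### API

Orientations are given as a 3x3 rotation matrix whose columns are the frame's x, y, z axes.
In Python, from workcell import move_pose, move_linear, move_joints, move_gripper, wait, ik, observe, capture, camera_params, IKError, hand_in, grasp_offset gives the robot as it stands. Calls block until the motion is done:
- move_pose(position, orientation): joint-space move of the TCP to a pose.
- move_linear(position, ori=None, vel=0.15, guard=None): straight line of the TCP; ori=None keeps the orientation; vel is the mean speed in m/s. With guard (N) it stops when the force on the tool has changed by that much, and returns True; else False.
- move_joints(angles): joint-space move.
- move_gripper(opening, effort=None): finger opening in m; effort is the grip in N (None keeps the last); returns when the fingers have stopped.
- wait(seconds).
- ik(position, orientation): joint angles nearest the present ones, or None.
- observe(): the state.
- capture(name): name is "scene" or "top" or "wrist"; returns (picture, depth): 420x560x3 uint8, blue, green, red; 420x560 float32, m along the optical axis (not along the pixel's ray), 0 where there is no reading.
- camera_params(name): a dict with "camera_matrix" (3x3 intrinsics, pixels), "rvec" (rotation vector, rad) and "tvec" (3), from world to camera coordinates, as OpenCV has them; the wrist camera has in their place "tool_from_camera" (4x4, takes a point from camera to tool coordinates, whose origin is the TCP and whose axes are the tool frame's). Camera axes: x right, y down, z forward; pixel columns grow to the right and rows downward; lengths in m; the calibration is good to about 2 mm. A picture is of the moment at which its call begins: read the wrist's pose just before it. camera_params takes no time and is no camera call.
A pose or a line that the arm cannot do raises IKError and nothing moves.
- hand_in(): hands the job in, once; it reports no verdict.
The state is a dict: "time": time; "joint_positions": joint angles; "joint_velocities": joint speeds; "joint_efforts": joint torques, N m; "position": TCP position; "tcp_rot": TCP orientation; "ft_force": force on the tool from outside, world axes, zero at the start; "ft_torque": the same for the moment, N m; "opening": finger opening in m.
Only numpy, scipy, OpenCV 4.12 (cv2) and the standard library are available. Lean on these libraries where they do the work, as an engineer would, in place of code of your own. Each camera call takes 0.05 s, during which the arm holds its last target.

### The job

The little display stand with the blue locomotive on it is not level. Turn its two red foot screws one after the other, each as far as it needs, until the bubble in each of its two vials lies between the two black lines, and let go. Leave the red throttle knob on the black power pack as it is.

Things in the scene. Friction and masses are not known exactly. Their poses are not given: they have to be found in the camera images.
- screw_a_bar (a point): Foot screw A, at the far left corner of the stand (plate 180x250 mm, top 50 mm high). Grip: upright red bar 42 long, 12 thick, 40 mm high, above a 30 mm red disc. Point on the screw's axis in the bar, 16 mm below its top, 103 mm above the table; x along the bar, z up. Clockwise from above moves bubble A +24 mm per rad. Stays where left; friction 0.06 N m; stops 1.45 rad either side of level.
- screw_b_bar (a point): Foot screw B, at the stand's near right corner, diagonal from A (the far right corner has a plain fixed foot, no grip). Same bar, size, point, axes, friction and stops as A. Clockwise from above moves bubble B +24 mm per rad. A blue model locomotive fixed on the plate between the screws reaches 120 mm above the table, 50 mm clear of both screws' axes.
- bubble_a (a joint): Bubble A, yellow, 20 mm long, in the green vial (92 mm long, black holder) along the stand's far edge beside screw A; two black lines on it 43 mm apart. Value in m: offset of the bubble's centre from the vial's middle; 0 = centred, positive = towards screw A (left). Follows screw A alone.
- bubble_b (a joint): Bubble B in an equal vial that runs front to back at the stand's right side, beside screw B. Value in m: 0 = centred, positive = towards the robot and screw B. Follows screw B alone.
- throttle_tip (a point): Bystander, to be left alone: outer end of the white pointer on the red throttle knob (bar 38x12 mm, top 106 mm above the table) of the black power pack (120x110x70 mm), left or right of the stand. The point is 19 mm from the knob's axis, at the top of the bar.

How it is judged:
At the end, for the whole second after the job is handed in: Both bubbles lie wholly between their two black lines (each bubble's centre within 10.5 mm of the middle of its vial) and stay there (value of joint bubble_a between -0.0105 and 0.0105 m and value of joint bubble_b between -0.0105 and 0.0105 m); the robot touches nothing.
It fails at once if the throttle knob of the power pack is turned (its pointer's tip moves more than 10 mm) (distance of throttle_tip from where it was at the start of the episode above 0.01 m).
It also fails if it takes over 48 s, if anything falls off the work surface, if the arm or the gripper's body presses on something with over 40 N, if the wrist force passes 120 N, or if a joint passes its speed limit or range.

## Working session

There is one attempt and no reset: what is moved stays moved. The work goes in short steps, each a Python script; the robot and the scene stay as the last script left them, time stands still between calls to the robot, and variables do not carry over. Pictures are saved under pics/ and viewed, and the job is handed in when it is done.

```bash
ls; mkdir -p pics
python3 - <<'E'
from workcell import *
import cv2,numpy as np
for n in("scene","top"):
    p,d=capture(n); cv2.imwrite(f"pics/{n}0.png",p); np.save(f"{n}0.npy",d)
    print(n,camera_params(n))
s=observe();print(s["time"],s["position"],s["tcp_rot"],s["opening"],grasp_offset)
E
```

```text
pics
scene {'camera_matrix': array([[516.77793751,   0.        , 282.54540828],
       [  0.        , 516.77793751, 218.45175771],
       [  0.        ,   0.        ,   1.        ]]), 'rvec': array([ 1.3076314 ,  2.07019397, -1.03064381]), 'tvec': array([ 0.21220445, -0.19163449,  2.06986327])}
top {'camera_matrix': array([[394.90675324,   0.        , 275.67682848],
       [  0.        , 394.90675324, 208.82182843],
       [  0.        ,   0.        ,   1.        ]]), 'rvec': array([ 2.11658382, -2.12819072,  0.20236064]), 'tvec': array([0.01872767, 0.58399615, 1.20844234])}
0.1 [0.16897259 0.5228893  0.23056441] [[ 3.07746109e-01  9.51468134e-01 -8.50322718e-04]
 [ 9.51467100e-01 -3.07747070e-01 -1.44886721e-03]
 [-1.64023530e-03 -3.63170845e-04 -9.99998589e-01]] 0.0853964749318883 0.0187
```

View pics/top0.png

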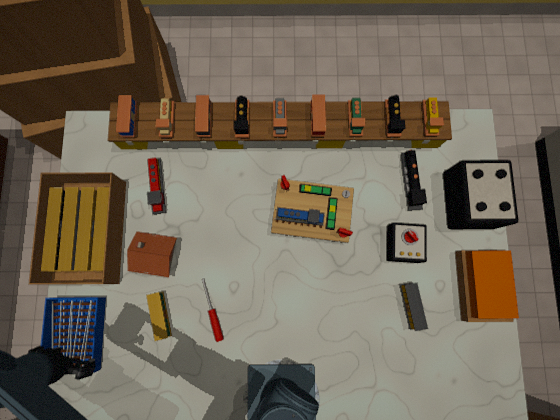

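View pics/scene0.png

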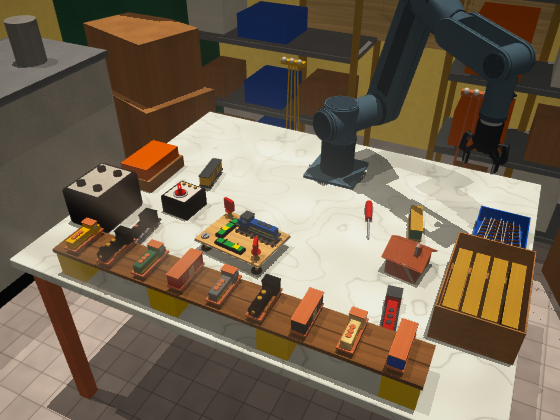

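The top view shows the stand at about (312,210), screw A at (284,183), screw B at (344,232) and the power pack on the right at (407,242). I'll enlarge the stand and localise it.

```bash
cat > h.py <<'E'
import cv2,numpy as np
from workcell import *
def ray(n,uv):
    c=camera_params(n);K=c["camera_matrix"]
    if n=="wrist": raise 0
    R=cv2.Rodrigues(c["rvec"])[0];o=-R.T@c["tvec"]
    return o,R.T@np.linalg.solve(K,[uv[0],uv[1],1.])
def onplane(n,uv,z):
    o,d=ray(n,uv);return o+d*(z-o[2])/d[2]
def red(p):
    h=cv2.cvtColor(p,cv2.COLOR_BGR2HSV)
    return (((h[...,0]<8)|(h[...,0]>172))&(h[...,1]>150)&(h[...,2]>70)).astype(np.uint8)
def yellow(p):
    h=cv2.cvtColor(p,cv2.COLOR_BGR2HSV)
    return ((h[...,0]>20)&(h[...,0]<36)&(h[...,1]>150)&(h[...,2]>120)).astype(np.uint8)
E
python3 - <<'E'
from h import *
p=cv2.imread("pics/top0.png");d=np.load("top0.npy")
c=p[170:250,262:362];cv2.imwrite("pics/topz.png",cv2.resize(c,(800,640//1),interpolation=cv2.INTER_NEAREST)[:600])
n,l,s,ce=cv2.connectedComponentsWithStats(red(p))
for i in range(1,n):
    if s[i,4]>8 and 260<ce[i][0]<430 and 170<ce[i][1]<260:
        print(s[i],ce[i],onplane("top",ce[i],.11))
n,l,s,ce=cv2.connectedComponentsWithStats(yellow(p))
for i in range(1,n):
    if s[i,4]>2 and 260<ce[i][0]<360 and 170<ce[i][1]<250: print("y",s[i],ce[i],onplane("top",ce[i],.06))
E
```

```text
[281 175   8  14  70] [284.31428571 182.41428571] [ 0.65683225 -0.0116258   0.11      ]
[339 228  14   9  76] [344.21052632 232.10526316] [ 0.50077487 -0.19136844  0.11      ]
[408 231  10  10  44] [413.04545455 235.65909091] [ 0.488833   -0.39889703  0.11      ]
[405 233   9  10  46] [408.06521739 238.5       ] [ 0.48030441 -0.38326091  0.11      ]
y [305 185   6   6  32] [307.375  187.8125] [ 0.65157958 -0.08695938  0.06      ]
y [330 205   5   7  31] [331.93548387 208.        ] [ 0.58491122 -0.16394712  0.06      ]
```

View pics/topz.png

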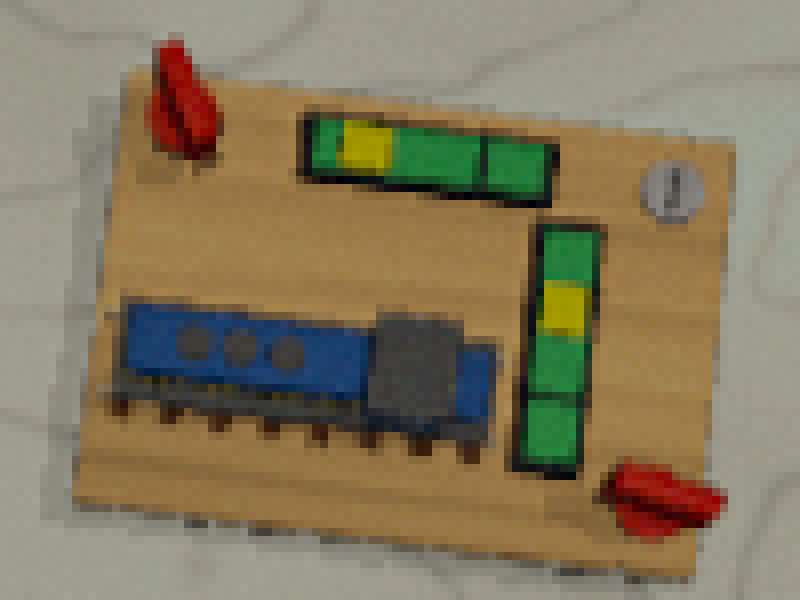

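The two bubbles start at about A +23 mm and B −15 mm. I'll get a closer wrist view to refine this.

Run:
```python
from h import *
print(camera_params("wrist"))
R=np.array([[0,1,0],[1,0,0],[0,0,-1.]])
T=camera_params("wrist")["tool_from_camera"]
# candidates: put the camera above the stand centre
c=np.array([.58,-.10]);
for Rr in (R,-R*[[1,1,1],[1,1,1],[1,1,-1]]):
    off=Rr@T[:3,3]; t=np.array([c[0]-off[0],c[1]-off[1],.36]); q=ik(t,Rr); print(off,t,q)
```

```text
{'camera_matrix': array([[355.88925334,   0.        , 281.43769327],
       [  0.        , 355.88925334, 212.58327841],
       [  0.        ,   0.        ,   1.        ]]), 'tool_from_camera': array([[ 9.99999826e-01, -2.77161681e-04,  5.19844947e-04,
        -1.03247048e-03],
       [ 1.21397212e-04,  9.60425540e-01,  2.78536834e-01,
        -7.16163902e-02],
       [-5.76472101e-04, -2.78536723e-01,  9.60425407e-01,
        -1.42242749e-01],
       [ 0.00000000e+00,  0.00000000e+00,  0.00000000e+00,
         1.00000000e+00]])}
[-0.07161639 -0.00103247  0.14224275] [ 0.65161639 -0.09896753  0.36      ] [-3.19640994e-01  4.23488906e-01  9.94548077e-01 -4.44089210e-16
  1.72355567e+00 -1.89043732e+00]
[0.07161639 0.00103247 0.14224275] [ 0.50838361 -0.10103247  0.36      ] [-4.11604424e-01  1.45986460e-01  1.36868815e+00 -4.44089210e-16
  1.62691804e+00  1.15919190e+00]
```

```bash
cat >> h.py <<'E'
RV=np.array([[0,1,0],[1,0,0],[0,0,-1.]])
def wshot(name):
    s=observe();p,d=capture("wrist");cv2.imwrite(f"pics/{name}.png",p)
    T=camera_params("wrist")["tool_from_camera"];M=np.eye(4);M[:3,:3]=s["tcp_rot"];M[:3,3]=s["position"]
    M=M@T;np.savez(f"{name}.npz",M=M,d=d);return p,d,M
def wplane(M,uv,z):
    K=camera_params("wrist")["camera_matrix"]
    d=M[:3,:3]@np.linalg.solve(K,[uv[0],uv[1],1.]);o=M[:3,3];return o+d*(z-o[2])/d[2]
def wpt(M,uv,dep):
    K=camera_params("wrist")["camera_matrix"]
    return M[:3,3]+M[:3,:3]@np.linalg.solve(K,[uv[0],uv[1],1.])*dep
E
python3 - <<'E'
from h import *
move_pose([.56,-.10,.34],RV)
p,d,M=wshot("w1")
s=observe();print(s["time"],s["joint_positions"],s["position"])
E
```

```text
2.775 [-3.71353482e-01  2.46143562e-01  1.29103512e+00  2.00280343e-04
  1.60459506e+00 -1.94335055e+00] [ 0.56004242 -0.09911133  0.3399419 ]
```

View pics/w1.png

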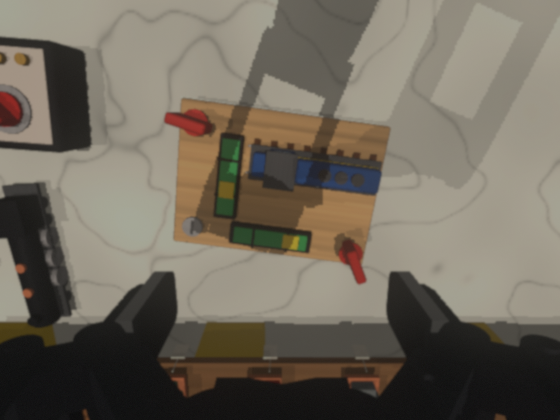

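The wrist view shows the whole stand: screw A at (351,260), screw B at (190,123), bubble A at (290,242) and bubble B at (226,190). I'll measure the bar tops and bar axes from depth.

```bash
cat > m.py <<'E'
from h import *
def analyse(name):
    p=cv2.imread(f"pics/{name}.png");z=np.load(f"{name}.npz");M,d=z["M"],z["d"]
    K=camera_params("wrist")["camera_matrix"]
    v,u=np.mgrid[:420,:560];P=np.stack([(u-K[0,2])/K[0,0]*d,(v-K[1,2])/K[1,1]*d,d],-1)@M[:3,:3].T+M[:3,3]
    n,l,s,ce=cv2.connectedComponentsWithStats(red(p))
    for i in range(1,n):
        if s[i,4]>80:
            m=l==i;Q=P[m];t=Q[Q[:,2]>.112]
            print("red",ce[i].round(1),s[i,4],"zmax",Q[:,2].max().round(4),len(t))
            if len(t)>10:
                mm=(m&(P[...,2]>.112)).astype(np.uint8)
                pts=np.argwhere(mm)[:,::-1].astype(np.float32)
                W=np.array([wplane(M,q,.119)[:2] for q in pts]).astype(np.float32)*1000
                r=cv2.minAreaRect(W);b=cv2.boxPoints(r)
                e=[b[1]-b[0],b[2]-b[1]];e=max(e,key=np.linalg.norm);a=np.degrees(np.arctan2(e[1],e[0]))
                print("  top rect mm",np.round(r[0],1),np.round(r[1],1),"ang",round((a+90)%180-90,1),"mean",W.mean(0).round(1),"disc/low mean",Q[Q[:,2]<.085].mean(0).round(4) if (Q[:,2]<.085).any() else None)
    h=cv2.cvtColor(p,cv2.COLOR_BGR2HSV)
    g=((h[...,0]>40)&(h[...,0]<90)&(h[...,1]>100)&(h[...,2]>30)&(np.abs(P[...,2]-.065)<.02)).astype(np.uint8)
    h2=h[...,0]; y=((h2>18)&(h2<36)&(h[...,1]>170)&(h[...,2]>60)&(np.abs(P[...,2]-.065)<.02)).astype(np.uint8)
    gy=cv2.morphologyEx(g|y,cv2.MORPH_CLOSE,np.ones((5,5),np.uint8))
    n,l,s,ce=cv2.connectedComponentsWithStats(gy)
    for i in range(1,n):
        if s[i,4]<200: continue
        m=(l==i)&(g>0)|((l==i)&(y>0)); zz=np.median(P[m][:,2])
        W=np.array([wplane(M,q[::-1],zz)[:2] for q in np.argwhere(m)]).astype(np.float32)*1000
        r=cv2.minAreaRect(W);b=cv2.boxPoints(r);e=max([b[1]-b[0],b[2]-b[1]],key=np.linalg.norm);e=e/np.linalg.norm(e)
        my=(l==i)&(y>0)
        if my.sum()<10: print("vial no yellow",ce[i]);continue
        Y=np.array([wplane(M,q[::-1],zz)[:2] for q in np.argwhere(my)])*1000
        if abs(e[1])>abs(e[0]): e=e*np.sign(e[1]);nm="A"
        else: e=-e*np.sign(e[0]);nm="B"
        pr=(Y-np.array(r[0]))@e
        print("vial",nm,"z",zz.round(4),"c",np.round(r[0],1),"size",np.round(r[1],1),"bubble",pr.mean().round(2),"ext",np.percentile(pr,[2,98]).round(1),"dir",e.round(3))
if __name__=="__main__":
    import sys;analyse(sys.argv[1])
E
python3 m.py w1; python3 -c "
import cv2;p=cv2.imread('pics/w1.png')[90:300,150:400];cv2.imwrite('pics/w1z.png',cv2.resize(p,(700,588)))"
```

```text
red [ 10.1 104.7] 354 zmax 0.087 0
red [189.1 121.8] 661 zmax 0.4822 453
  top rect mm [ 501.9 -194.9] [40.2 11.8] ang 73.1 mean [ 501.8 -194. ] disc/low mean [ 0.4975 -0.1942  0.077 ]
red [353.7 261.3] 444 zmax 0.4822 307
  top rect mm [656.2 -20.5] [41.4 22.8] ang 13.1 mean [654.  -17.4] disc/low mean [ 0.6563 -0.0161  0.0798]
vial B z 0.0615 c [ 566.8 -164.1] size [19.5 90.6] bubble -14.68 ext [-22.7  -6.5] dir [-0.99   0.143]
vial no yellow [269.49511401 237.42019544]
vial A z 0.0634 c [648.8 -79.3] size [20.1 21.4] bubble -4.76 ext [-9.4 -0.6] dir [-0.001  1.   ]
```

View pics/w1z.png

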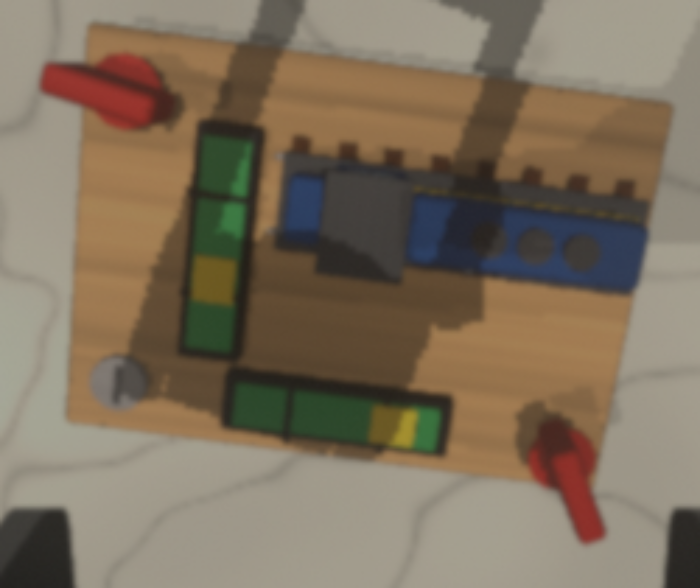

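The red mask picked up zero-depth pixels, which corrupted A. I'll filter those and cross-check both axes against the top view and the plate corners.

```bash
python3 - <<'E'
import re
s=open('m.py').read()
s=s.replace("t=Q[Q[:,2]>.112]","t=Q[(Q[:,2]>.112)&(Q[:,2]<.127)]").replace("m&(P[...,2]>.112)","m&(P[...,2]>.112)&(P[...,2]<.127)")
s=s.replace("(h[...,0]>40)","(h[...,0]>37)").replace("np.ones((5,5)","np.ones((7,7)")
open('m.py','w').write(s)
E
python3 m.py w1
python3 - <<'E'
from h import *
# plate corners in w1z crop -> full px
z=np.load("w1.npz");M=z["M"]
for q in [(90,22),(672,103),(598,487),(66,420)]:
    uv=(150+q[0]/2.8,90+q[1]/2.8);print("plate corner",wplane(M,uv,.05).round(4))
def disc(q,zz):
    return wplane(M,(150+q[0]/2.8,90+q[1]/2.8),zz).round(4)
print("discB",disc((127,92),.078),"discA",disc((562,458),.078))
p=cv2.imread("pics/top0.png");d=np.load("top0.npy");c=camera_params("top");K=c["camera_matrix"];R=cv2.Rodrigues(c["rvec"])[0]
n,l,s,ce=cv2.connectedComponentsWithStats(red(p))
for i in range(1,n):
    if s[i,4]>40 and 260<ce[i][0]<360 and 170<ce[i][1]<260:
        q=np.argwhere(l==i)[:,::-1];D=d[l==i];C=np.linalg.solve(K,np.c_[q,np.ones(len(q))].T)*D;P=(R.T@(C-c["tvec"][:,None])).T
        t=P[(P[:,2]>.105)&(P[:,2]<.13)];print(len(t),t.mean(0),t[:,:2].min(0),t[:,:2].max(0))
E
```

```text
red [ 10.1 104.7] 354 zmax 0.087 0
red [189.1 121.8] 661 zmax 0.4822 448
  top rect mm [ 501.6 -194.8] [40.2 11.6] ang 71.8 mean [ 501.7 -194. ] disc/low mean [ 0.4975 -0.1942  0.077 ]
red [353.7 261.3] 444 zmax 0.4822 297
plate corner [ 0.4755 -0.2144  0.05  ]
plate corner [0.5079 0.0288 0.05  ]
plate corner [0.6841 0.009  0.05  ]
plate corner [ 0.6506 -0.2389  0.05  ]
discB [ 0.5026 -0.1944  0.078 ] discA [ 0.6576 -0.0147  0.078 ]
48 [ 0.65753328 -0.01351821  0.12014073] [ 0.64049569 -0.02292912] [ 0.6776279  -0.00433527]
53 [ 0.50310188 -0.19294562  0.11684201] [ 0.49375398 -0.2143701 ] [ 0.51261175 -0.17432401]Traceback (most recent call last):
  File "m.py", line 36, in <module>
    import sys;analyse(sys.argv[1])
               ~~~~~~~^^^^^^^^^^^^^
  File "m.py", line 14, in analyse
    W=np.array([wplane(M,q,.119)[:2] for q in pts]).astype(np.float32)*1000
                ~~~~~~^^^^^^^^^^
  File "h.py", line 22, in wplane
    K=camera_params("wrist")["camera_matrix"]
      ~~~~~~~~~~~~~^^^^^^^^^
ValueError: time passes only in moves, steps and waits
```

```bash
sed -i 's/K=camera_params("wrist")\["camera_matrix"\]/K=KW/' h.py m.py; sed -i '3i KW=np.array([[355.88925334,0,281.43769327],[0,355.88925334,212.58327841],[0,0,1.]])' h.py; python3 m.py w1
```

```text
red [ 10.1 104.7] 354 zmax 0.087 0
red [189.1 121.8] 661 zmax 0.4822 448
  top rect mm [ 501.6 -194.8] [40.2 11.6] ang 71.8 mean [ 501.7 -194. ] disc/low mean [ 0.4975 -0.1942  0.077 ]
red [353.7 261.3] 444 zmax 0.4822 297
  top rect mm [655.9 -16.8] [40.6 11.8] ang 20.3 mean [654.1 -17.3] disc/low mean [ 0.6563 -0.0161  0.0798]
vial B z 0.0615 c [ 566.8 -164.1] size [19.5 90.6] bubble -14.68 ext [-22.7  -6.5] dir [-0.99   0.143]
vial A z 0.0625 c [ 645.  -113.2] size [90.  20.8] bubble 29.36 ext [23.6 33.5] dir [0.113 0.994]
```

Measured values:

| Screw | Axis (m) | Bar angle | Bubble | Turn needed |
|---|---|---|---|---|
| A | about (0.657, −0.015) | 20° | +22 to 23 mm | CCW 0.94 rad |
| B | about (0.502, −0.194) | 72° | −14.7 mm | CW 0.61 rad |

The bar sizes (40×12 mm), their heights and the vial lengths all match the spec. I'll turn B first.

```bash
cat >> h.py <<'E'
def Rz(deg):
    c,s=np.cos(np.radians(deg)),np.sin(np.radians(deg));return np.array([[c,s,0],[s,-c,0],[0,0,-1.]])
def st(t=""):
    s=observe();print(t,round(s["time"],2),"pos",s["position"].round(4),"phi",np.degrees(np.arctan2(s["tcp_rot"][1,0],s["tcp_rot"][0,0])).round(2),"open",round(s["opening"],4),"F",s["ft_force"].round(1),"T",s["ft_torque"].round(2),"q6",round(s["joint_positions"][5],3))
def turn(ang):  # + = clockwise from above
    q=np.array(observe()["joint_positions"]);n=max(1,int(np.ceil(abs(ang)/.35)))
    for i in range(n):
        q[5]+=ang/n;move_joints(q);st("turn")
E
python3 - <<'E'
from h import *
B=[.502,-.194]
move_gripper(.045,40)
move_pose([*B,.16],Rz(-18));st("above")
print(move_linear([*B,.0845],vel=.1,guard=8));st("down")
move_gripper(0,40);st("grip")
E
```

```text
above 4.74 pos [ 0.5024 -0.1941  0.1604] phi -17.94 open 0.0452 F [ 0.4 -0.9 -0.5] T [-0.06  0.   -0.03] q6 -0.263
False
down 5.65 pos [ 0.5025 -0.1943  0.085 ] phi -18.0 open 0.0452 F [-0.2 -0.1 -0.3] T [0.03 0.   0.01] q6 -0.262
grip 6.04 pos [ 0.5033 -0.1945  0.0853] phi -18.0 open 0.0116 F [ 5.1 -1.   2.1] T [-0.07 -0.62 -0.01] q6 -0.262
```

```bash
python3 - <<'E'
from h import *
turn(.61)
move_gripper(.045,40);st("open")
move_linear([*observe()["position"][:2],.17],vel=.15);st("up")
A=[.657,-.015]
move_linear([.56,-.10,.30],vel=.25)
move_pose([.56,-.10,.34],RV)
wshot("w2");st()
E
python3 m.py w2;python3 -c "
import cv2;p=cv2.imread('pics/w2.png')[90:300,150:400];cv2.imwrite('pics/w2z.png',cv2.resize(p,(700,588)))"
```

```text
turn 6.43 pos [ 0.5038 -0.1947  0.0855] phi -35.27 open 0.0114 F [ 4.4 -0.5  0. ] T [ 0.07 -0.3  -0.05] q6 0.039
turn 6.83 pos [ 0.5043 -0.195   0.0858] phi -52.8 open 0.0111 F [ 6.5 -2.1  1.2] T [ 0.17 -0.34 -0.02] q6 0.345
open 7.24 pos [ 0.5028 -0.1943  0.085 ] phi -52.92 open 0.0452 F [-0.3 -0.4  0.1] T [-0.03  0.01  0.03] q6 0.347
up 7.96 pos [ 0.5022 -0.194   0.1693] phi -52.95 open 0.0451 F [-0.3  0.1 -0.2] T [-0.01  0.07 -0.02] q6 0.348
 10.97 pos [ 0.5599 -0.1001  0.3398] phi 89.96 open 0.0451 F [-0.2 -0.4  0.1] T [0.02 0.   0.  ] q6 -1.943
red [ 10.7 105.5] 374 zmax 0.0888 0
red [186.3 124.7] 446 zmax 0.482 443
  top rect mm [ 502.4 -195.3] [40.  11.5] ang 38.2 mean [ 502.5 -194.9] disc/low mean None
red [200.8 118.5] 181 zmax 0.0876 0
red [353.6 256.2] 318 zmax 0.3487 177
  top rect mm [649.  -19.4] [26.4 11.7] ang 20.2 mean [646.9 -19.1] disc/low mean [ 0.6548 -0.0158  0.0799]
vial B z 0.0616 c [ 567.1 -164. ] size [19.7 90.6] bubble 0.19 ext [-8.3  8.5] dir [-0.992  0.13 ]
vial A z 0.0623 c [ 644.7 -113.5] size [90.1 20.4] bubble 28.44 ext [19.5 33.7] dir [0.118 0.993]
vial A z 0.0554 c [ 809.8 -470.2] size [47.4 27.9] bubble 5.02 ext [-20.2  22.7] dir [0.001 1.   ]
vial A z 0.0713 c [ 799.  -163.3] size [47.6 22.2] bubble -9.24 ext [-22.4  14.5] dir [0.002 1.   ]
```

View pics/w2z.png

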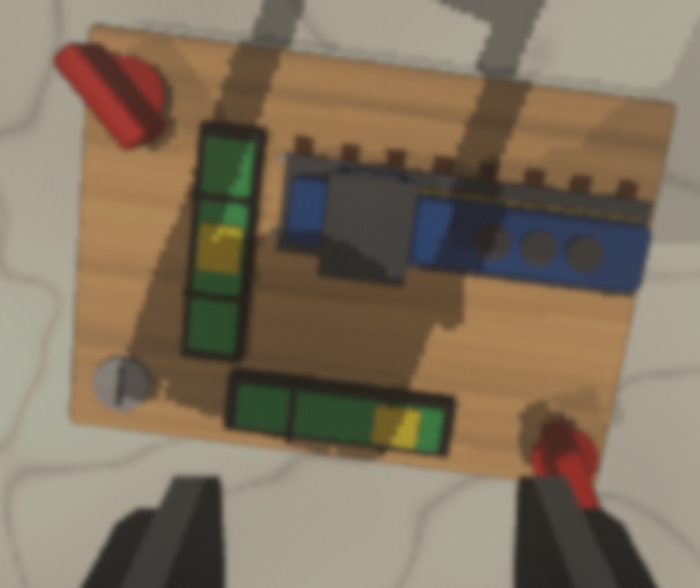

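B is centred at 0.2 mm, with both black lines clear of the bubble. A still sits outside its left-hand line at about +24 mm. Next I'll turn A CCW by 1.0 rad.

```bash
python3 - <<'E'
from h import *
A=[.657,-.0155]
move_pose([*A,.17],Rz(-70));st("above")
print(move_linear([*A,.0845],vel=.1,guard=8));st("down")
move_gripper(0,40);st("grip")
turn(-1.0)
move_gripper(.045,40);st("open")
move_linear([*observe()["position"][:2],.17],vel=.15)
move_linear([.56,-.10,.30],vel=.25)
move_gripper(.085)
move_pose([.56,-.10,.34],RV)
wshot("w3");p,_=capture("top");cv2.imwrite("pics/top3.png",cv2.resize(p[170:270,262:440],(800,450)));st()
E
python3 m.py w3;python3 -c "
import cv2;p=cv2.imread('pics/w3.png')[90:300,150:400];cv2.imwrite('pics/w3z.png',cv2.resize(p,(700,588)))"
```

```text
above 13.49 pos [ 0.6571 -0.0156  0.1702] phi -69.98 open 0.045 F [-0.2 -0.   0. ] T [-0.    0.03 -0.04] q6 1.028
False
down 14.5 pos [ 0.6576 -0.0156  0.0853] phi -70.0 open 0.0449 F [ 0.1  0.5 -0. ] T [-0.02 -0.01  0.05] q6 1.029
grip 14.89 pos [ 0.6575 -0.0155  0.0853] phi -70.01 open 0.0113 F [ 0.4 -0.   3.9] T [0.44 0.16 0.08] q6 1.029
turn 15.31 pos [ 0.6576 -0.0157  0.0851] phi -51.11 open 0.0111 F [ 1.8 -1.8 -2.5] T [-0.   -0.29  0.01] q6 0.699
turn 15.72 pos [ 0.6579 -0.0158  0.0847] phi -32.12 open 0.0115 F [ 5.  -1.  -8.1] T [-0.31 -0.81  0.1 ] q6 0.367
turn 16.14 pos [ 0.6583 -0.0158  0.0844] phi -13.01 open 0.0115 F [ 6.8 -0.7 -9.8] T [-0.49 -1.2   0.03] q6 0.034
open 16.56 pos [ 0.6573 -0.0154  0.0857] phi -12.76 open 0.0451 F [ 0.1  0.3 -0.1] T [ 0.02  0.   -0.02] q6 0.03
 20.31 pos [ 0.56   -0.1     0.3399] phi 89.97 open 0.0846 F [ 0.2 -0.1  0.6] T [ 0.01 -0.02 -0.01] q6 -1.943
red [ 10.9 105.3] 363 zmax 0.4822 0
red [186.9 124.9] 449 zmax 0.4822 447
  top rect mm [ 502.8 -194.7] [40.  11.8] ang 39.1 mean [ 502.8 -194.2] disc/low mean None
red [201.  118.2] 182 zmax 0.0874 0
red [352.9 247.1] 146 zmax 0.4822 0
red [357.2 266. ] 289 zmax 0.1212 289
  top rect mm [655.4 -16. ] [39.2 10.2] ang 76.6 mean [655.3 -16.4] disc/low mean None
vial B z 0.0623 c [ 567.1 -163.7] size [20.1 90.5] bubble 0.16 ext [-8.   8.5] dir [-0.991  0.134]
vial A z 0.0622 c [ 644.  -112.7] size [89.1 20.6] bubble -1.58 ext [-6.2  6.2] dir [0.134 0.991]
```

View pics/w3z.png

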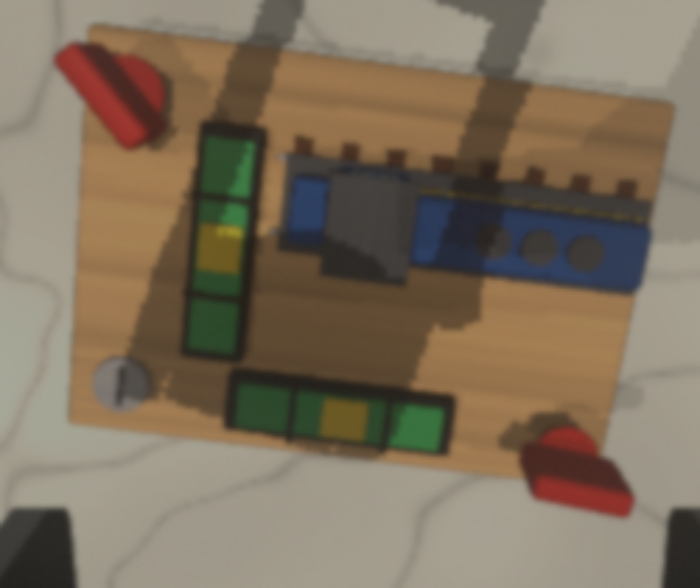

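View pics/top3.png

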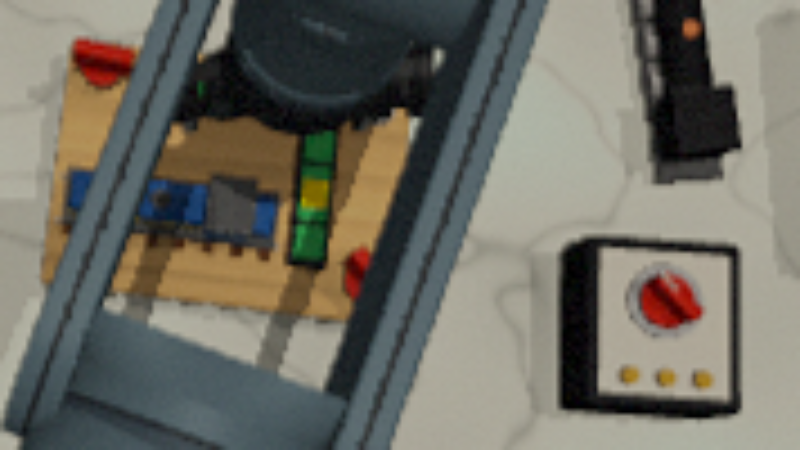

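Both bubbles now lie clear between their two lines (A about 0 to −1.6 mm, B about +0.2 mm). The arm is clear of everything at z = 0.34 m, and the throttle looks untouched.

```bash
python3 -c "
from workcell import *
hand_in()"
```

```text
the job is handed in; nothing more can be done
```

I turned screw B clockwise by 0.61 rad and then screw A counter-clockwise by 1.0 rad. I let go of each one, backed the arm off to 0.34 m above the table, and handed in at about 20 s of the 48 s allowed.

- **Bubbles:** the last wrist picture shows both wholly between their black lines, with bubble A at about −1.6 mm and bubble B at about +0.2 mm. The limit is ±10.5 mm. The A value is rough, because shadow on the vial upset the yellow mask.
- **Forces:** the readings I printed during the job stayed at about 12 N or less.
- **Throttle knob:** the arm never worked near it, and it looked unchanged. I judged that by eye and did not measure its pointer.
- **What disagreed:** the first fit of screw A was off because pixels with no depth reading got into it. I filtered them out and rechecked the position against the disc under the bar and the top view. The different estimates of each screw's axis agreed to about 3 mm.

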